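# Dress the cream-jar display on the wooden risers

### The arm

A 6-joint arm with a two-finger parallel gripper is mounted at the origin on a cart in front of the work surface, level with it; the furniture and walls round the work are solid. World frame = base frame: x ahead of the robot, y to its left, z up, the work surface at z = 0. Lengths are in m, angles in rad, forces in N, time in s.
With the tool pointing down it reaches from about 0.3 to 0.75 m from the base axis. Payload 8.5 kg.
Tool frame: the origin (TCP) lies between the finger pads; the fingertips stand 22 mm ahead of it and the grasp point (between the pads) lies 3 mm ahead of it; z points along the fingers, y is the line along which they close (so a half turn about z gives the same grasp; the last joint's range is limited). The gripper opens to 88 mm and grips with 3 to 60 N. Pads are 18 mm wide; open, the fingers measure 123 mm over their backs; the gripper's body (75 mm by 187 mm) begins 45 mm behind the grasp point.
Start: joints at [0.984, 0.381, 1.297, -0, 1.464, -0.215], TCP at [0.2, 0.512, 0.261] pointing down, gripper open.
Joint ranges: [-3.11, 3.11], [-0.89, 2.33], [0.22, 2.48], [-1.42, 4.56], [0.17, 2.85], [-2.88, 2.88]. Speed limits (rad/s): [2.39, 2.39, 3.14, 3.14, 3.14, 3.14].

### API

Orientations are given as a 3x3 rotation matrix whose columns are the frame's x, y, z axes.
In Python, from plant import bot gives the robot as it stands. The module is installed in compiled form; this text tells all that it offers.
- The arm moves only by the shell command python3 -m handwheel 'ROWS' [FORCE]. ROWS is JSON, a list of rows, each a list of 7 numbers: the closure, from -1 (fully open) to 1 (shut), then the shift along the tool's x, y, z in cm, then the turn, a rotation vector about the tool's x, y, z in degrees. A call has 1 to 12 rows; each row shifts and turns the commanded pose from where the row before left it, along the tool's axes as they then stand; what a row does not reach is not made up. A row lasts 1/12 s, in which the tool goes at most 41.7 mm and 7.16 degrees, less where a joint would pass 70% of its speed; a pose out of reach is approached as far as the arm can. A call is refused whole if a number of a shift passes 4.17 or a number of a turn 7.16, either way. A call with a gripper value outside its range is refused whole. The fingers move at their own pace and stop on an object; FORCE is the grip in N (left out, the last holds). Time passes only in rows, so rows that do not move let the fingers close. It gives the time, the measured TCP pose, the force, the opening and the grip force at its end, in the units of the state.
- bot.observe(): the state, without advancing time (a new reading comes with each control period).
- bot.get_image(name): name is "scene" or "top"; returns the picture (384x512x3 uint8, red, green, blue); there is no depth.
- bot.calibration(name): a dict with "fx", "fy", "cx", "cy" (pixels), "xyz" and "attitude" of the camera in the world. Camera axes: x right, y up, looking along -z (the intrinsics and any distortion apply to the point x, -y, -z); pixel columns grow to the right and rows downward; lengths in m; the calibration is good to about 2 mm. A picture is of the moment at which its call begins. calibration takes no time and is no camera call.
- bot.job_done(): hands the job in; it is judged then, once.
Trained networks look in the newest picture that a camera, given by its name, has taken for a name from the list of things; names that differ only in an ending like _2 or _b are one class to them, and where a whole thing is asked for, a point or a joint stands for the part that bears it (a point fixed in the world has none). Each returns a list of dicts, best first, with "p" (0 to 1); they miss things now and then, are a little off and sometimes report something else, mostly with a low value. They report only what shows in the picture. A call takes as long as a camera call.
- bot.look_for(camera, target): "point" ([x, y, z] in m, in world coordinates, good to about 4 mm: the middle of the surface that is visible of it).
- bot.cut_out(camera, target): "mask" (384x512 bool, what is visible of it).
- bot.tip_of(camera, target): "point" ([x, y, z] in m, in world coordinates, good to about 4 mm: a listed point, or the origin of a listed thing).
The state is a dict: "clock": time; "joint_pos": joint angles; "qvel": joint speeds; "tau": joint torques, N m; "eef_pos": TCP position; "eef_rot": TCP orientation; "force": force on the tool from outside, world axes, zero at the start; "moment": the same for the moment, N m; "opening": finger opening in m; "gripper_force": force on a finger pad.
Only numpy, scipy, OpenCV 4.12 (cv2) and the standard library are available. Lean on these libraries where they do the work, as an engineer would, in place of code of your own. Each camera call takes 0.05 s, during which the arm holds its last target. There are 200 camera calls.

### The job

Set up the jar display: stand each of the four round jars upright in the middle of its own wooden riser, the smallest jar on the tallest riser, the next smallest on the next tallest, and so on down to the largest jar on the lowest riser. Set the jars down, do not drop them, and leave the two square jars where they stand.

Things in the scene. Friction and masses are not known exactly. Their poses are not given: they have to be found in the camera images.
- jar_tiny: round cream jar, the smallest of four alike: loose upright cylinder, white glazed body and pale wooden screw lid of the same diameter (one piece), 33 mm in diameter, 40 mm high; origin at the centre of its underside, z up
- jar_small: round cream jar, the second smallest of four alike: loose upright cylinder, white glazed body and pale wooden screw lid of the same diameter (one piece), 42 mm in diameter, 46 mm high; origin at the centre of its underside, z up
- jar_medium: round cream jar, the second largest of four alike: loose upright cylinder, white glazed body and pale wooden screw lid of the same diameter (one piece), 51 mm in diameter, 52 mm high; origin at the centre of its underside, z up
- jar_large: round cream jar, the largest of four alike: loose upright cylinder, white glazed body and pale wooden screw lid of the same diameter (one piece), 60 mm in diameter, 58 mm high; origin at the centre of its underside, z up
- riser_tallest: display riser, the tallest of four alike: heavy round dark wooden block that does not move, 90 mm in diameter, with a flat cork top 86 mm across, 72 mm high in all; origin at the centre of its underside on the table, z up, so the cork surface is 72 mm above it
- riser_high: display riser, the second tallest of four alike: heavy round dark wooden block that does not move, 90 mm in diameter, with a flat cork top 86 mm across, 54 mm high in all; origin at the centre of its underside on the table, z up, so the cork surface is 54 mm above it
- riser_low: display riser, the second lowest of four alike: heavy round dark wooden block that does not move, 90 mm in diameter, with a flat cork top 86 mm across, 36 mm high in all; origin at the centre of its underside on the table, z up, so the cork surface is 36 mm above it
- riser_lowest: display riser, the lowest of four alike: heavy round dark wooden block that does not move, 90 mm in diameter, with a flat cork top 86 mm across, 18 mm high in all; origin at the centre of its underside on the table, z up, so the cork surface is 18 mm above it
- square_small: small square jar, not wanted on a riser: loose upright square block 38 x 38 mm, 43 mm high, same white body and pale wooden lid as the round jars; origin at the centre of its underside, z up, x and y along its sides
- square_large: large square jar, not wanted on a riser: loose upright square block 48 x 48 mm, 53 mm high, same white body and pale wooden lid as the round jars; origin at the centre of its underside, z up, x and y along its sides

How it is judged:
At the end, for the whole second after the job is handed in: Round jars upright (0.08 rad), at rest and released on the cork, each within 12 mm of its riser's centre: smallest on tallest, second smallest on second tallest, second largest on second lowest, largest on lowest. Both square jars within 15 mm of their starting places (horizontal distance between jar_tiny and riser_tallest below 0.012 m and z of jar_tiny in the frame of riser_tallest between 0.068 and 0.076 m and angle between each of jar_tiny, jar_small, jar_medium, jar_large's own z axis and vertical below 0.08 rad and linear speed of each of jar_tiny, jar_small, jar_medium, jar_large below 0.02 m/s and horizontal distance between jar_small and riser_high below 0.012 m and z of jar_small in the frame of riser_high between 0.05 and 0.058 m and horizontal distance between jar_medium and riser_low below 0.012 m and z of jar_medium in the frame of riser_low between 0.032 and 0.04 m and horizontal distance between jar_large and riser_lowest below 0.012 m and z of jar_large in the frame of riser_lowest between 0.014 and 0.022 m and distance of each of square_small, square_large from where it was at the start of the episode below 0.015 m); the robot touches nothing.
It fails at once if a square jar is pushed more than 15 mm from its place or tipped (distance of any of square_small, square_large from where it was at the start of the episode above 0.015 m or angle between any of square_small, square_large's own z axis and vertical above 0.3 rad).
It fails at once if a round jar is dropped, thrown or knocked: faster than 0.6 m/s while no finger touches it (a fall of about 20 mm) ((linear speed of jar_tiny above 0.6 m/s and contact force between the fingers and jar_tiny below 0.05 N) or (linear speed of jar_small above 0.6 m/s and contact force between the fingers and jar_small below 0.05 N) or (linear speed of jar_medium above 0.6 m/s and contact force between the fingers and jar_medium below 0.05 N) or (linear speed of jar_large above 0.6 m/s and contact force between the fingers and jar_large below 0.05 N)).
It also fails if it takes over 112 s, if anything falls off the work surface, if the arm or the gripper's body presses on something with over 40 N, if the wrist force passes 120 N, or if a joint passes its speed limit or range.

## Working session

There is one attempt and no reset: what is moved stays moved. The work goes in short steps, Python scripts to look and compute and a shell command to move; the robot and the scene stay as the last step left them, time stands still between calls to the robot, and variables do not carry over. Pictures are saved under pics/ and viewed, at most 14 in all, crops included, and the job is handed in when it is done.

```bash
mkdir -p pics; cat > h.py <<'E'
from plant import bot
import numpy as np, cv2
def shot(n,f):
    im=bot.get_image(n); cv2.imwrite('pics/'+f,im[:,:,::-1]); return im
E
python3 - <<'E'
from h import *
for n in("top","scene"):
    shot(n,n+"1.png"); c=bot.calibration(n); print(n,c)
for t in "jar_tiny jar_small jar_medium jar_large riser_tallest riser_high riser_low riser_lowest square_small square_large".split():
    for n in("top","scene"):
        print(t,n,[(np.round(d['point'],3).tolist(),round(d['p'],2)) for d in bot.tip_of(n,t)[:3]])
s=bot.observe(); print(s['eef_rot'],s['eef_pos'],s['clock'])
E
```

```text
top {'fx': 419.30696648013213, 'fy': 419.30696648013213, 'cx': 255.25084167779866, 'cy': 191.96923633081838, 'xyz': array([0.38379855, 0.0359599 , 1.26905007]), 'attitude': array([[-0.00732159,  0.99415824, -0.10768375],
       [-0.99977125, -0.00511341,  0.02076802],
       [ 0.02009607,  0.10781117,  0.99396826]])}
scene {'fx': 405.6858015695708, 'fy': 405.6858015695708, 'cx': 254.5864102923019, 'cy': 192.0147846900775, 'xyz': array([ 0.1440407 , -0.61334074,  0.87388223]), 'attitude': array([[ 0.8542412 ,  0.39654822, -0.33618669],
       [-0.51970458,  0.63472854, -0.57186259],
       [-0.0133838 ,  0.66322635,  0.7482992 ]])}
jar_tiny top [([0.444, 0.236, 0.005], 0.67), ([0.564, -0.347, 0.002], 0.65)]
jar_tiny scene [([0.566, -0.356, 0.003], 0.49)]
jar_small top [([0.418, -0.344, 0.001], 0.66)]
jar_small scene [([0.418, -0.347, -0.003], 0.8), ([0.437, 0.094, 0.003], 0.58)]
jar_medium top [([0.564, 0.397, -0.002], 0.59)]
jar_medium scene [([0.566, 0.396, -0.006], 0.73)]
jar_large top [([0.454, -0.054, -0.003], 0.92)]
jar_large scene [([0.45, -0.056, 0.002], 0.81)]
riser_tallest t
[... 233 characters left out ...]
[0.428, -0.193, 0.002], 0.69), ([0.453, -0.053, -0.002], 0.63)]
riser_low scene [([0.431, -0.197, 0.0], 0.8), ([0.625, -0.047, 0.001], 0.23)]
riser_lowest top [([0.626, -0.04, 0.004], 0.86)]
riser_lowest scene [([0.623, -0.045, 0.003], 0.71)]
square_small top [([0.447, 0.235, 0.001], 0.55)]
square_small scene [([0.444, 0.235, -0.002], 0.83), ([0.626, -0.045, 0.003], 0.56)]
square_large top [([0.609, 0.228, 0.002], 0.66), ([0.419, -0.346, 0.003], 0.28)]
square_large scene [([0.61, 0.227, -0.003], 0.94)]
[[-9.31671294e-01  3.63302353e-01  2.94575605e-05]
 [ 3.63302353e-01  9.31671294e-01  3.79893526e-07]
 [-2.73067473e-05  1.10559369e-05 -1.00000000e+00]] [0.19981566 0.51240641 0.2607496 ] 1.1
```

View pics/top1.png

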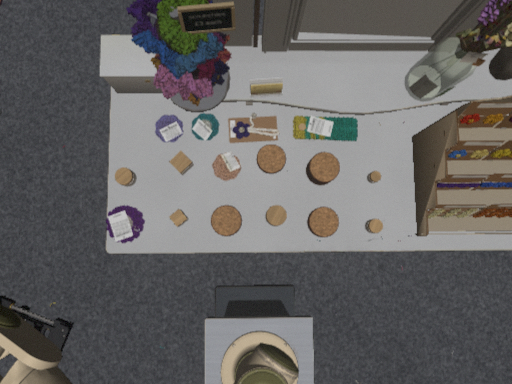

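View pics/scene1.png

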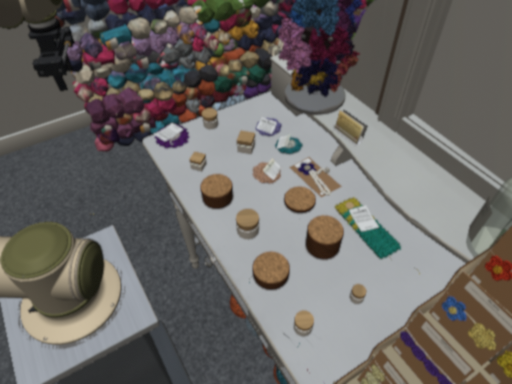

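Top view: the round jars are at (276,216) large, (375,226) small, (375,177) tiny and (124,177) medium. The squares are at (181,162) and (178,217), and the risers at (324,168), (227,220), (324,222) and (271,159). This agrees with the networks, except for a few low-probability mix-ups. Next I refine positions by matching silhouette centroids.

```bash
cat >> h.py <<'E'
from scipy.optimize import least_squares
SP={'jar_tiny':(.033,.040),'jar_small':(.042,.046),'jar_medium':(.051,.052),'jar_large':(.060,.058),'riser_tallest':(.09,.072),'riser_high':(.09,.054),'riser_low':(.09,.036),'riser_lowest':(.09,.018)}
def proj(c,P):
    q=(P-c['xyz'])@c['attitude']
    return np.c_[c['cx']+c['fx']*q[:,0]/-q[:,2], c['cy']+c['fy']*q[:,1]/q[:,2]]
def cen(c,t,xy,z0):
    d,h=SP[t]; a=np.linspace(0,2*np.pi,60,endpoint=False)
    P=np.vstack([np.c_[xy[0]+d/2*np.cos(a),xy[1]+d/2*np.sin(a),0*a+z] for z in(z0,z0+h)])
    hull=cv2.convexHull(proj(c,P).astype(np.float32)); m=cv2.moments(hull)
    return np.array([m['m10']/m['m00'],m['m01']/m['m00']]),m['m00']
def locate(n,t,guess,z0=0.):
    c=bot.calibration(n); best=None
    for d in bot.cut_out(n,t):
        v,u=np.nonzero(d['mask']); m=np.array([u.mean(),v.mean()])
        r=least_squares(lambda x:(cen(c,t,x,z0)[0]-m),guess,diff_step=1e-3)
        if np.hypot(*(r.x-guess))<.03: return np.round(r.x,4).tolist(),len(u),round(cen(c,t,r.x,z0)[1]),round(d['p'],2)
E
python3 - <<'E'
from h import *
G={'jar_tiny':(.565,-.352),'jar_small':(.418,-.346),'jar_medium':(.565,.396),'jar_large':(.452,-.055),'riser_tallest':(.587,-.192),'riser_high':(.437,.095),'riser_low':(.43,-.195),'riser_lowest':(.625,-.043)}
for t,g in G.items(): print(t,g,locate('top',t,np.array(g)),locate('scene',t,np.array(g)))
E
```

```text
jar_tiny (0.565, -0.352) ([0.5651, -0.3482], 138, 140, 0.43) ([0.5655, -0.3528], 288, 283, 0.59)
jar_small (0.418, -0.346) ([0.4166, -0.3411], 179, 221, 0.73) ([0.4181, -0.3448], 414, 460, 0.55)
jar_medium (0.565, 0.396) ([0.5673, 0.398], 331, 327, 0.74) None
jar_large (0.452, -0.055) ([0.4483, -0.0499], 358, 358, 0.63) ([0.4487, -0.0536], 600, 646, 0.63)
riser_tallest (0.587, -0.192) ([0.5879, -0.1903], 862, 881, 0.73) ([0.5875, -0.1944], 1404, 1459, 0.81)
riser_high (0.437, 0.095) ([0.4353, 0.0954], 720, 772, 0.89) ([0.4355, 0.0922], 958, 1023, 0.9)
riser_low (0.43, -0.195) ([0.43, -0.1901], 734, 778, 0.73) ([0.4293, -0.1949], 1138, 1255, 0.9)
riser_lowest (0.625, -0.043) ([0.6242, -0.0391], 688, 706, 0.65) ([0.6234, -0.0438], 744, 757, 0.85)
```

```bash
python3 -m handwheel '[[-1,-4,0,0,0,0,7],[-1,-4,0,0,0,0,7],[-1,0,0,0,0,0,7],[-1,0,0,0,0,0,7],[-1,0,0,0,0,0,7],[-1,0,0,0,0,0,7],[-1,0,0,0,0,0,7],[-1,0,0,0,0,0,7],[-1,0,0,0,0,0,7],[-1,0,0,0,0,0,5.7],[-1,0,0,0,0,0,0]]' 20
```

```text
clock: 2.82
eef_pos: [0.2723, 0.4789, 0.2608]
eef_rot: [[0.003, 1.0, 0.0], [1.0, -0.003, 0.0], [0.0, 0.0, -1.0]]
force: [0.2, -0.7, -0.8]
opening: 0.0881
gripper_force: 0.0
```

```bash
python3 -m handwheel '[[-1,-1.04,3.69,0,0,0,0],[-1,-1.04,3.69,0,0,0,0],[-1,-1.04,3.69,0,0,0,0],[-1,-1.04,3.69,0,0,0,0],[-1,-1.04,3.69,0,0,0,0],[-1,-1.04,3.69,0,0,0,0],[-1,-1.04,3.69,0,0,0,0],[-1,-1.04,3.69,0,0,0,0],[-1,0,0,3.5,0,0,0],[-1,0,0,3.5,0,0,0],[-1,0,0,3.5,0,0,0],[-1,0,0,0,0,0,0]]' 20
```

```text
clock: 3.82
eef_pos: [0.5653, 0.3943, 0.1482]
eef_rot: [[-0.003, 1.0, -0.012], [1.0, 0.003, -0.006], [-0.006, -0.012, -1.0]]
force: [-1.6, 0.1, -0.2]
opening: 0.0882
gripper_force: 0.0
```

```bash
python3 -m handwheel '[[-1,0,0,3,0,0,0],[-1,0,0,3,0,0,0],[-1,0,0,2,0,0,0],[-1,0,0,1,0,0,0],[-1,0,0,0,0,0,0],[-1,0,0,0,0,0,0],[-1,0,0,0,0,0,0]]' 20
```

```text
clock: 4.4
eef_pos: [0.5684, 0.3962, 0.0681]
eef_rot: [[-0.001, 1.0, 0.003], [1.0, 0.001, 0.002], [0.002, 0.003, -1.0]]
force: [-1.1, -0.6, 0.3]
opening: 0.088
gripper_force: 0.0
```

```bash
python3 -m handwheel '[[-1,0,0,1.5,0,0,0],[-1,0,0,1.5,0,0,0],[-1,0,0,0.6,0,0,0],[-1,0,0,0,0,0,0],[1,0,0,0,0,0,0],[1,0,0,0,0,0,0],[1,0,0,0,0,0,0],[1,0,0,0,0,0,0],[1,0,0,0,0,0,0],[1,0,0,0,0,0,0],[1,0,0,0,0,0,0],[1,0,0,0,0,0,0]]' 15
```

```text
clock: 5.4
eef_pos: [0.5676, 0.3958, 0.03]
eef_rot: [[-0.0, 1.0, 0.0], [1.0, 0.0, 0.0], [0.0, 0.0, -1.0]]
force: [-0.5, -0.3, 2.8]
opening: 0.0504
gripper_force: 15.0
```

```bash
python3 -m handwheel '[[1,0,0,-1.5,0,0,0],[1,0,0,-3,0,0,0],[1,0,0,-4,0,0,0],[1,0,0,-4,0,0,0],[1,-1.4,-0.4,-2.5,0,0,0],[1,-2.8,-0.7,0,0,0,0],[1,-3.6,-0.9,0,0,0,0],[1,-3.6,-0.9,0,0,0,0],[1,-3.6,-0.9,0,0,0,0],[1,-3.6,-0.9,0,0,0,0],[1,-3.6,-0.9,0,0,0,0],[1,-3.6,-0.9,0,0,0,0]]' 20; python3 -m handwheel '[[1,-3.6,-0.9,0,0,0,0],[1,-3.6,-0.9,0,0,0,0],[1,-3.6,-0.8,0,0,0,0],[1,-3.6,-0.8,0,0,0,0],[1,-3.6,-0.8,0,0,0,0],[1,-3.6,-0.8,0,0,0,0],[1,-3.6,-0.8,0,0,0,0],[1,-3.6,-0.8,0,0,0,0],[1,-2.8,-0.5,0,0,0,0],[1,-1.4,-0.3,0,0,0,0],[1,0,0,0,0,0,0],[1,0,0,0,0,0,0]]'
```

```text
clock: 6.4
eef_pos: [0.5015, 0.1362, 0.1796]
eef_rot: [[-0.0, 1.0, -0.0], [1.0, 0.0, -0.0], [-0.0, -0.0, -1.0]]
force: [1.6, -0.9, -1.0]
opening: 0.0505
gripper_force: 20.0
clock: 7.4
eef_pos: [0.4282, -0.1924, 0.1795]
eef_rot: [[0.002, 1.0, -0.0], [1.0, -0.002, 0.001], [0.001, -0.0, -1.0]]
force: [0.5, -0.3, -1.3]
opening: 0.0508
gripper_force: 20.0
```

```bash
python3 -m handwheel '[[1,0,0.15,2,0,0,0],[1,0,0,3,0,0,0],[1,0,0,3,0,0,0],[1,0,0,1.5,0,0,0],[1,0,0,0.8,0,0,0],[1,0,0,0,0,0,0],[1,0,0,0,0,0,0],[1,0,0,0.4,0,0,0],[1,0,0,0.4,0,0,0],[1,0,0,0,0,0,0],[1,0,0,0,0,0,0]]'
```

```text
clock: 8.32
eef_pos: [0.43, -0.1923, 0.069]
eef_rot: [[0.0, 1.0, 0.0], [1.0, -0.0, -0.0], [-0.0, 0.0, -1.0]]
force: [-0.1, 0.5, -1.7]
opening: 0.0505
gripper_force: 20.0
```

```bash
python3 -m handwheel '[[1,0,0,0.2,0,0,0],[1,0,0,0.15,0,0,0],[1,0,0,0,0,0,0],[1,0,0,0,0,0,0]]'
```

```text
clock: 8.65
eef_pos: [0.4301, -0.1925, 0.0659]
eef_rot: [[0.0, 1.0, 0.001], [1.0, -0.0, -0.001], [-0.001, 0.001, -1.0]]
force: [-2.1, 0.5, 7.1]
opening: 0.0504
gripper_force: 20.0
```

```bash
python3 -m handwheel '[[-1,0,0,0,0,0,0],[-1,0,0,0,0,0,0],[-1,0,0,0,0,0,0],[-1,0,0,0,0,0,0],[-1,0,0,-1,0,0,0],[-1,0,0,-3,0,0,0],[-1,0,0,-3,0,0,0],[-1,0,0,-3,0,0,0],[-1,0,0,-1,0,0,0],[-1,0,0,0,0,0,0]]'; python3 -m handwheel '[[-1,3.5,0.46,0,0,0,0],[-1,3.5,0.46,0,0,0,0],[-1,3.5,0.46,0,0,0,0],[-1,3.5,0.46,0,0,0,0],[-1,0,0,0,0,0,0],[-1,0,0,2,0,0,0],[-1,0,0,3,0,0,0],[-1,0,0,2,0,0,0],[-1,0,0,1,0,0,0],[-1,0,0,0,0,0,0],[-1,0,0,0,0,0,0]]'
```

```text
clock: 9.48
eef_pos: [0.4307, -0.1928, 0.1776]
eef_rot: [[-0.0, 1.0, 0.004], [1.0, 0.0, -0.003], [-0.003, 0.004, -1.0]]
force: [0.7, -0.1, 0.0]
opening: 0.088
gripper_force: 0.0
clock: 10.4
eef_pos: [0.448, -0.0524, 0.0945]
eef_rot: [[0.0, 1.0, -0.002], [1.0, -0.0, 0.001], [0.001, -0.002, -1.0]]
force: [0.3, -0.3, -0.3]
opening: 0.0881
gripper_force: 0.0
```

```bash
python3 - <<'E'
from h import *
im=shot('scene','s2.png'); shot('top','t2.png')
print(locate('top','jar_medium',np.array([.43,-.192]),.036),locate('scene','jar_medium',np.array([.43,-.192]),.036))
E
```

```text
([0.4305, -0.192], 294, 307, 0.64) ([0.4299, -0.1936], 588, 588, 0.72)
```

View pics/s2.png

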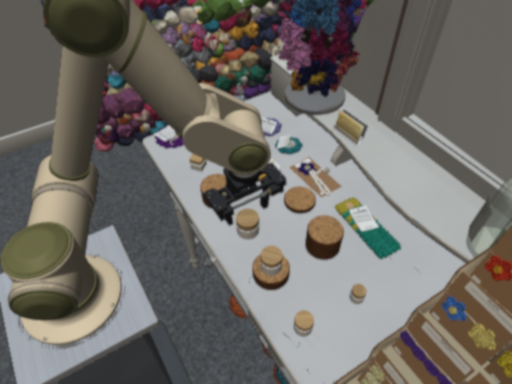

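```bash
python3 - <<'E'
from h import *
s=bot.observe(); print(s['eef_pos'],s['clock'])
for n in('scene','top'): print(proj(bot.calibration(n),np.array([[.4485,-.052,0],[.4485,-.052,.058],s['eef_pos'],[.4485,-.052,.15]])))
E
```

```text
[ 0.4486386  -0.05249043  0.0958581 ] 10.6
[[247.07220783 230.63302185]
 [246.45217561 217.16012044]
 [246.16723384 207.8457864 ]
 [245.35428495 193.30366264]]
[[275.70572327 215.75212079]
 [277.08131541 214.72051756]
 [278.22614886 213.94201682]
 [279.55347162 212.86656375]]
```

View pics/t2.png

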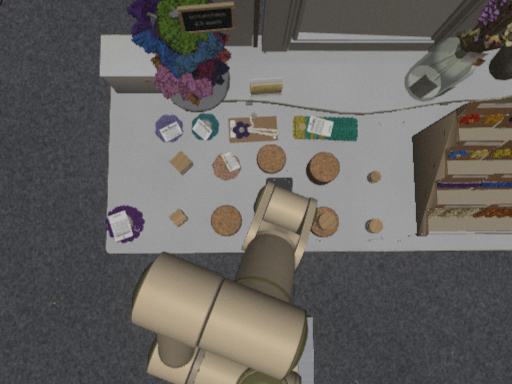

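The medium jar stands centred on the low riser, at (270,262) in the scene view. The hand is above the large jar at (247,222).

```bash
python3 -m handwheel '[[-1,0,0,2,0,0,0],[-1,0,0,2,0,0,0],[-1,0,0,1.5,0,0,0],[-1,0,0,0.6,0,0,0],[-1,0,0,0,0,0,0],[1,0,0,0,0,0,0],[1,0,0,0,0,0,0],[1,0,0,0,0,0,0],[1,0,0,0,0,0,0],[1,0,0,0,0,0,0],[1,0,0,0,0,0,0],[1,0,0,0,0,0,0]]' 20
```

```text
clock: 11.6
eef_pos: [0.4487, -0.0524, 0.0348]
eef_rot: [[0.0, 1.0, 0.001], [1.0, -0.0, -0.0], [-0.0, 0.001, -1.0]]
force: [-0.5, 1.1, 7.5]
opening: 0.0597
gripper_force: 20.0
```

```bash
python3 -m handwheel '[[1,0,0,-1.5,0,0,0],[1,0,0,-3,0,0,0],[1,0,0,-3,0,0,0],[1,0.1,1.5,-2.5,0,0,0],[1,0.2,3,0,0,0,0],[1,0.2,3.5,0,0,0,0],[1,0.2,3.5,0,0,0,0],[1,0.2,3,0,0,0,0],[1,0.2,2,0,0,0,0],[1,0,1,0,0,0,0],[1,0,0,0,0,0,0],[1,0,0,0,0,0,0]]'; python3 -m handwheel '[[1,0,0,2,0,0,0],[1,0,0,3,0,0,0],[1,0,0,2,0,0,0],[1,0,0,0.7,0,0,0],[1,0,0,0,0,0,0],[1,0,0,0,0,0,0],[1,0,0,0,0,0,0]]'
```

```text
clock: 12.6
eef_pos: [0.6228, -0.0411, 0.1336]
eef_rot: [[-0.0, 1.0, -0.002], [1.0, 0.0, 0.0], [0.0, -0.002, -1.0]]
force: [-0.6, -0.8, -1.4]
opening: 0.0596
gripper_force: 20.0
clock: 13.18
eef_pos: [0.6238, -0.0415, 0.0589]
eef_rot: [[0.0, 1.0, 0.002], [1.0, -0.0, -0.001], [-0.001, 0.002, -1.0]]
force: [0.9, 0.0, -1.4]
opening: 0.0592
gripper_force: 20.0
```

```bash
python3 -m handwheel '[[1,0,0,0.3,0,0,0],[1,0,0,0.2,0,0,0],[1,0,0,0.1,0,0,0],[1,0,0,0.1,0,0,0],[1,0,0,0,0,0,0],[1,0,0,0,0,0,0]]'
```

```text
clock: 13.68
eef_pos: [0.6237, -0.0414, 0.0528]
eef_rot: [[-0.0, 1.0, 0.002], [1.0, 0.0, -0.001], [-0.001, 0.002, -1.0]]
force: [-6.5, 0.2, 15.7]
opening: 0.0595
gripper_force: 20.0
```

```bash
python3 -m handwheel '[[-1,0,0,0,0,0,0],[-1,0,0,0,0,0,0],[-1,0,0,0,0,0,0],[-1,0,0,0,0,0,0],[-1,0,0,-1,0,0,0],[-1,0,0,-3,0,0,0],[-1,0,0,-3.7,0,0,0],[-1,0,0,-3.7,0,0,0],[-1,0,0,-1,0,0,0],[-1,0,0,0,0,0,0]]'; python3 -m handwheel '[[-1,-3,-2.05,0,0,0,0],[-1,-3,-2.05,0,0,0,0],[-1,-3,-2.05,0,0,0,0],[-1,-3,-2.05,0,0,0,0],[-1,-3,-2.05,0,0,0,0],[-1,-3,-2.05,0,0,0,0],[-1,-3,-2.05,0,0,0,0],[-1,-3,-2.05,0,0,0,0],[-1,-3,-2.05,0,0,0,0],[-1,-3.1,-2.05,0,0,0,0],[-1,0,0,0,0,0,0],[-1,0,0,0,0,0,0]]'; python3 -m handwheel '[[-1,0,0,2,0,0,0],[-1,0,0,3,0,0,0],[-1,0,0,3,0,0,0],[-1,0,0,1.5,0,0,0],[-1,0,0,0,0,0,0],[-1,0,0,0,0,0,0],[-1,0,0,0,0,0,0]]'
```

```text
clock: 14.52
eef_pos: [0.6245, -0.0415, 0.1781]
eef_rot: [[-0.0, 1.0, 0.007], [1.0, 0.0, -0.002], [-0.002, 0.007, -1.0]]
force: [-0.1, 0.6, -0.6]
opening: 0.0881
gripper_force: 0.0
clock: 15.52
eef_pos: [0.4172, -0.343, 0.1728]
eef_rot: [[0.003, 1.0, -0.002], [1.0, -0.003, 0.002], [0.002, -0.002, -1.0]]
force: [0.9, 0.5, -0.4]
opening: 0.0879
gripper_force: 0.0
clock: 16.1
eef_pos: [0.4191, -0.3419, 0.0801]
eef_rot: [[-0.001, 1.0, 0.001], [1.0, 0.001, -0.001], [-0.001, 0.001, -1.0]]
force: [-0.6, 0.1, -0.6]
opening: 0.0877
gripper_force: 0.0
```

Small jar: lower the TCP to 0.030 and grip.

```bash
python3 -m handwheel '[[-1,-0.1,0,2,0,0,0],[-1,0,0,2,0,0,0],[-1,0,0,0.9,0,0,0],[-1,0,0,0,0,0,0],[1,0,0,0,0,0,0],[1,0,0,0,0,0,0],[1,0,0,0,0,0,0],[1,0,0,0,0,0,0],[1,0,0,0,0,0,0],[1,0,0,0,0,0,0],[1,0,0,0,0,0,0],[1,0,0,0,0,0,0]]' 15
```

```text
clock: 17.1
eef_pos: [0.4183, -0.3433, 0.0304]
eef_rot: [[0.0, 1.0, 0.0], [1.0, -0.0, -0.0], [-0.0, 0.0, -1.0]]
force: [-1.1, 0.3, 1.8]
opening: 0.0417
gripper_force: 15.0
```

```bash
python3 - <<'E'
from h import *
shot('scene','s3.png'); shot('top','t3.png')
for n in('top','scene'):print(locate(n,'jar_large',np.array([.624,-.042]),.018))
E
```

```text
([0.6221, -0.0385], 372, 397, 0.79)
([0.6313, -0.0356], 459, 593, 0.8)
```

View pics/s3.png

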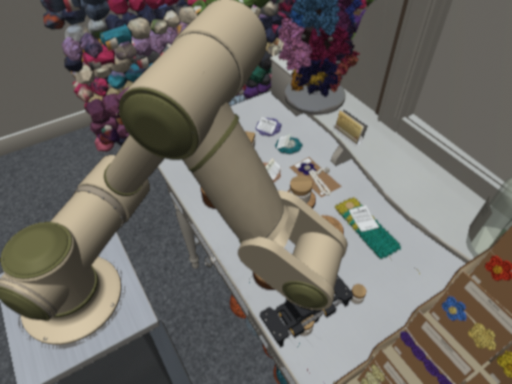

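The large jar is on the lowest riser at (302,188), partly hidden by the arm. The small jar is gripped, so I carry it to riser_high.

```bash
python3 -m handwheel '[[1,0,0,-1.5,0,0,0],[1,0,0,-3,0,0,0],[1,0,0,-4,0,0,0],[1,0,0,-4,0,0,0],[1,1.5,0,-2.5,0,0,0],[1,2.8,0.1,0,0,0,0],[1,3.6,0.2,0,0,0,0],[1,3.6,0.2,0,0,0,0],[1,3.6,0.2,0,0,0,0],[1,3.6,0.2,0,0,0,0],[1,3.6,0.2,0,0,0,0],[1,3.6,0.2,0,0,0,0]]' 20; python3 -m handwheel '[[1,3.6,0.2,0,0,0,0],[1,3.6,0.2,0,0,0,0],[1,3.6,0,0,0,0,0],[1,3.6,0,0,0,0,0],[1,2,0,0,0,0,0],[1,1.2,0,0,0,0,0],[1,0,0,0,0,0,0],[1,0,0,2,0,0,0],[1,0,0,3,0,0,0],[1,0,0,2,0,0,0],[1,0,0,1,0,0,0],[1,0,0,0,0,0,0]]'; python3 -m handwheel '[[1,0,0,0,0,0,0],[1,0,0,0,0,0,0]]'
```

```text
clock: 18.3
eef_pos: [0.431, -0.0826, 0.1801]
eef_rot: [[0.0, 1.0, -0.0], [1.0, -0.0, 0.0], [0.0, -0.0, -1.0]]
force: [0.9, -1.1, -1.8]
opening: 0.0415
gripper_force: 20.0
clock: 19.3
eef_pos: [0.4345, 0.091, 0.0984]
eef_rot: [[0.001, 1.0, -0.004], [1.0, -0.001, 0.0], [0.0, -0.004, -1.0]]
force: [0.6, -0.2, -1.2]
opening: 0.0411
gripper_force: 20.0
clock: 19.47
eef_pos: [0.4359, 0.0913, 0.1009]
eef_rot: [[0.001, 1.0, 0.001], [1.0, -0.001, -0.0], [-0.0, 0.001, -1.0]]
force: [1.2, 0.0, -0.7]
opening: 0.0412
gripper_force: 20.0
```

```bash
python3 -m handwheel '[[1,0.25,0,0.5,0,0,0],[1,0,0,0.5,0,0,0],[1,0,0,0.3,0,0,0],[1,0,0,0.2,0,0,0],[1,0,0,0.1,0,0,0],[1,0,0,0.1,0,0,0],[1,0,0,0,0,0,0],[1,0,0,0,0,0,0]]'
```

```text
clock: 20.13
eef_pos: [0.4352, 0.0942, 0.0843]
eef_rot: [[-0.0, 1.0, 0.001], [1.0, 0.0, -0.0], [-0.0, 0.001, -1.0]]
force: [-5.1, -0.5, 16.8]
opening: 0.0411
gripper_force: 20.0
```

```bash
python3 -m handwheel '[[-1,0,0,0,0,0,0],[-1,0,0,0,0,0,0],[-1,0,0,0,0,0,0],[-1,0,0,0,0,0,0],[-1,0,0,-1,0,0,0],[-1,0,0,-3,0,0,0],[-1,0,0,-3,0,0,0],[-1,0,0,-3,0,0,0],[-1,0,0,-1,0,0,0],[-1,0,0,0,0,0,0]]'; python3 -m handwheel '[[-1,-3.7,1.08,0,0,0,0],[-1,-3.7,1.08,0,0,0,0],[-1,-3.7,1.08,0,0,0,0],[-1,-3.7,1.08,0,0,0,0],[-1,-3.7,1.08,0,0,0,0],[-1,-3.7,1.08,0,0,0,0],[-1,-3.7,1.08,0,0,0,0],[-1,-3.7,1.08,0,0,0,0],[-1,-3.7,1.08,0,0,0,0],[-1,-3.7,1.08,0,0,0,0],[-1,-3.7,1.08,0,0,0,0],[-1,-3.7,1.08,0,0,0,0]]'; python3 -m handwheel '[[-1,0,0,0,0,0,0],[-1,0,0,2,0,0,0],[-1,0,0,3,0,0,0],[-1,0,0,3,0,0,0],[-1,0,0,2.5,0,0,0],[-1,0,0,1,0,0,0],[-1,0,0,0,0,0,0],[-1,0,0,0,0,0,0],[-1,0,0,0,0,0,0]]'
```

```text
clock: 20.97
eef_pos: [0.4363, 0.0942, 0.1955]
eef_rot: [[-0.0, 1.0, 0.005], [1.0, 0.0, -0.0], [-0.0, 0.005, -1.0]]
force: [-0.3, 0.0, -0.8]
opening: 0.0882
gripper_force: 0.0
clock: 21.97
eef_pos: [0.5648, -0.3515, 0.1912]
eef_rot: [[0.0, 1.0, -0.002], [1.0, -0.0, 0.002], [0.002, -0.002, -1.0]]
force: [0.8, -0.2, 0.3]
opening: 0.0882
gripper_force: 0.0
clock: 22.72
eef_pos: [0.5655, -0.3502, 0.0797]
eef_rot: [[-0.0, 1.0, 0.002], [1.0, 0.0, -0.002], [-0.002, 0.002, -1.0]]
force: [0.3, -0.8, -0.2]
opening: 0.0883
gripper_force: 0.0
```

Lower the TCP to about 0.028 and grip the tiny jar.

```bash
python3 -m handwheel '[[-1,0,0,2,0,0,0],[-1,0,0,2,0,0,0],[-1,0,0,1.2,0,0,0],[-1,0,0,0,0,0,0],[1,0,0,0,0,0,0],[1,0,0,0,0,0,0],[1,0,0,0,0,0,0],[1,0,0,0,0,0,0],[1,0,0,0,0,0,0],[1,0,0,0,0,0,0],[1,0,0,0,0,0,0],[1,0,0,0,0,0,0]]' 12; python3 -m handwheel '[[1,0,0,0,0,0,0],[1,0,0,0,0,0,0]]' 12
```

```text
clock: 23.72
eef_pos: [0.565, -0.3498, 0.0263]
eef_rot: [[0.0, 1.0, 0.0], [1.0, -0.0, -0.0], [-0.0, 0.0, -1.0]]
force: [-0.1, -0.4, -0.5]
opening: 0.037
gripper_force: 0.0
clock: 23.88
eef_pos: [0.565, -0.3498, 0.0263]
eef_rot: [[0.0, 1.0, 0.0], [1.0, -0.0, -0.0], [-0.0, 0.0, -1.0]]
force: [0.3, -0.2, 0.1]
opening: 0.0324
gripper_force: 12.0
```

```bash
python3 -m handwheel '[[1,0,0,-1.5,0,0,0],[1,0,0,-3,0,0,0],[1,0,0,-4,0,0,0],[1,0,0,-4,0,0,0],[1,1,0.2,-1.5,0,0,0],[1,2.8,0.4,0,0,0,0],[1,3.5,0.5,0,0,0,0],[1,3.5,0.5,0,0,0,0],[1,3,0.4,0,0,0,0],[1,2,0.3,0,0,0,0],[1,0,0,0,0,0,0],[1,0,0,0,0,0,0]]' 15; python3 -m handwheel '[[1,0,0,1.5,0,0,0],[1,0,0,2,0,0,0],[1,0,0,1,0,0,0],[1,0,0,0.6,0,0,0],[1,0,0,0,0,0,0],[1,0,0,0,0,0,0],[1,0,0,0,0,0,0]]'
```

```text
clock: 24.88
eef_pos: [0.5881, -0.1912, 0.1664]
eef_rot: [[-0.002, 1.0, -0.0], [1.0, 0.002, -0.0], [-0.0, -0.0, -1.0]]
force: [0.6, -0.9, 0.1]
opening: 0.0324
gripper_force: 15.0
clock: 25.47
eef_pos: [0.5883, -0.1923, 0.1161]
eef_rot: [[0.0, 1.0, 0.001], [1.0, -0.0, -0.001], [-0.001, 0.001, -1.0]]
force: [-0.0, -1.0, -0.7]
opening: 0.0326
gripper_force: 15.0
```

```bash
python3 -m handwheel '[[1,0,0,0.7,0,0,0],[1,0,0,0.5,0,0,0],[1,0,0,0.2,0,0,0],[1,0,0,0.1,0,0,0],[1,0,0,0.1,0,0,0],[1,0,0,0.1,0,0,0],[1,0,0,0.1,0,0,0],[1,0,0,0,0,0,0],[1,0,0,0,0,0,0]]'
```

```text
clock: 26.22
eef_pos: [0.588, -0.1918, 0.0982]
eef_rot: [[-0.0, 1.0, 0.001], [1.0, 0.0, -0.001], [-0.001, 0.001, -1.0]]
force: [-1.6, 1.0, 5.9]
opening: 0.0323
gripper_force: 15.0
```

```bash
python3 -m handwheel '[[-1,0,0,0,0,0,0],[-1,0,0,0,0,0,0],[-1,0,0,0,0,0,0],[-1,0,0,0,0,0,0],[-1,0,0,0,0,0,0],[-1,0,0,-1,0,0,0],[-1,0,0,-3,0,0,0],[-1,0,0,-3.5,0,0,0],[-1,0,0,-3.5,0,0,0],[-1,0,0,-3.5,0,0,0],[-1,0,0,-1.5,0,0,0],[-1,0,0,0,0,0,0]]'; python3 -m handwheel '[[-1,3,-2,0,0,0,0],[-1,3,-2,0,0,0,0],[-1,3,-2,0,0,0,0],[-1,3,-2,0,0,0,0],[-1,3,-2,0,0,0,0],[-1,3,-2,0,0,0,0],[-1,3,-2,0,0,0,0],[-1,3,-2,0,0,0,0],[-1,3.5,-1.5,0,0,0,0],[-1,3.5,-1.5,0,0,0,0],[-1,3.5,-1.5,0,0,0,0],[-1,3.5,-1.5,0,0,0,0]]'; python3 -m handwheel '[[-1,3.5,-1.5,0,0,0,0],[-1,3.5,-1.5,0,0,0,0],[-1,3.5,-1.5,0,0,0,0],[-1,3.5,-1.5,0,0,0,0],[-1,3.5,-1.5,0,0,0,0],[-1,3.5,-1.5,0,0,0,0],[-1,3.5,-1.5,0,0,0,0],[-1,0,0,0,0,0,0],[-1,0,0,0,0,0,0],[-1,0,0,0,0,0,0],[-1,0,0,0,0,0,0],[-1,0,0,0,0,0,0]]'
python3 - <<'E'
from h import *
ims=[shot('scene','s4.png'),shot('top','t4.png')]
cv2.imwrite('pics/c4.png',np.hstack([cv2.resize(ims[0][110:360,170:400],(400,435)),cv2.resize(ims[1][130:260,110:400],(400,435))])[:,:,::-1])
for t,g,z in(('jar_tiny',(.588,-.192),.072),('jar_small',(.4355,.094),.054),('jar_medium',(.43,-.1925),.036),('jar_large',(.624,-.0415),.018)):
    for n in('top','scene'):print(t,g,n,locate(n,t,np.array(g),z))
for t in('square_small','square_large'):
    print(t,[np.round(d['point'],3) for n in('top','scene') for d in bot.tip_of(n,t)[:1]])
E
```

```text
clock: 27.22
eef_pos: [0.5888, -0.1922, 0.2623]
eef_rot: [[-0.0, 1.0, 0.007], [1.0, 0.0, -0.004], [-0.004, 0.007, -1.0]]
force: [0.0, 0.4, 0.5]
opening: 0.0882
gripper_force: 0.0
clock: 28.22
eef_pos: [0.3664, 0.1895, 0.2566]
eef_rot: [[0.001, 1.0, -0.001], [1.0, -0.001, -0.0], [-0.0, -0.001, -1.0]]
force: [1.3, 0.4, -0.3]
opening: 0.0881
gripper_force: 0.0
clock: 29.22
eef_pos: [0.2636, 0.4322, 0.2572]
eef_rot: [[0.002, 1.0, -0.0], [1.0, -0.002, -0.0], [-0.0, -0.0, -1.0]]
force: [0.9, -1.0, -0.2]
opening: 0.0881
gripper_force: 0.0
jar_tiny (0.588, -0.192) top ([0.5881, -0.1919], 134, 145, 0.42)
jar_tiny (0.588, -0.192) scene ([0.5887, -0.1944], 234, 262, 0.57)
jar_small (0.4355, 0.094) top ([0.4358, 0.096], 164, 189, 0.74)
jar_small (0.4355, 0.094) scene ([0.4343, 0.093], 314, 321, 0.62)
jar_medium (0.43, -0.1925) top ([0.4308, -0.1936], 286, 307, 0.65)
jar_medium (0.43, -0.1925) scene ([0.4297, -0.1955], 595, 590, 0.82)
jar_large (0.624, -0.0415) top ([0.6229, -0.0383], 416, 398, 0.66)
jar_large (0.624, -0.0415) scene ([0.6236, -0.0419], 580, 599, 0.71)
square_small [array([0.441, 0.236, 0.003]), array([0.447, 0.236, 0.001])]
square_large [array([0.608, 0.227, 0.   ]), array([ 0.611,  0.224, -0.001])]
```

View pics/c4.png

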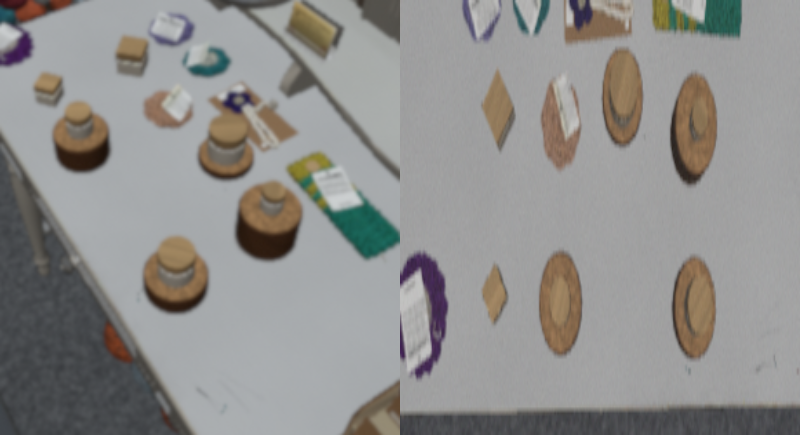

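The crop shows all four round jars upright and centred on their risers: tiny (270,195), small (80,120), medium (177,260) and large (228,140). The squares haven't moved and the arm is clear.

```bash
python3 -c "
from plant import bot
print(bot.job_done())"
```

```text
the job is handed in; nothing more can be done
None
```

The job is handed in at about 30 s on the robot's clock: all four round jars stand upright on their correct risers, within about 4 mm of centre by the last camera measurement, and both square jars are where they started; no verdict came back.

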